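# Crack the stuck lid of a keying kit and hold it ajar

## Task

The lid of the shut keying kit is stuck down by its rubber seal and I want a look inside without the pins jumping. First lift the loupe off the lid with a light grip (it cracks if squeezed hard) and set it down upright on a free part of the rubber mat, not dropped; then take the bar handle, ease the lid up past the point where the seal lets go without letting it fly open, and finish while still holding it ajar, its front edge about 25 mm up. Leave the other things on the counter where they are.

Things in the scene. Friction and masses are not known exactly. Their poses are not given: they have to be found in the camera images.
- case: The keying kit: shut yellow plastic box fixed to the counter, 180 x 250 mm (x by y), 68 mm high with its lid on. Origin: centre of its underside on the counter; x points from the handle side to the hinge side, z up. Its flat lid top is 68 mm above the origin. Turned up to 0.3 rad.
- lid (a joint): Angle of the kit's lid in rad: 0 shut, grows as the front edge rises; 0.14 = front edge 25 mm up. Lid 185 mm from hinge to front edge, 258 mm wide, 14 mm thick, about 0.4 kg, swings freely on its hinge and drops back onto its seal (0.05 rad) if let go. Stuck at first: about 15 N up at the bar in the first 2 mm of lift, then about 6 N, free at 8 to 9 mm (0.05 rad) with a small hop; then about 3 N.
- lid_grip (a point): Middle of the bar of the lid's dark steel bow handle: round, 11 mm thick, 104 mm long between two posts, along y, near the lid's front edge. The point lies on the bar's axis, 32 mm above the lid's top (100 mm above the counter when shut) and 160 mm in front of the hinge line. It goes with the lid, on an arc about the hinge line. It cannot give sideways; a 35 N grip holds.
- lid_hinge (a point): Middle of the lid's hinge line, at the back of the case 54 mm above the counter; the hinge axis is the case's y axis. 90 mm behind the case's origin along its x.
- lid_lip (a point): Middle of the lower front edge of the lid, 185 mm from the hinge line; 54 mm above the counter when shut; this is the front edge that is to be held up.
- loupe: Stand loupe, upright cylinder 38 mm across and 42 mm high, clear skirt and black eyepiece, about 60 g, standing loose on the lid behind the handle. Origin: centre of its underside, z up. Fragile: it cracks if gripped with more than about 45 N per finger; 20 to 25 N holds it well.
- mat: Black rubber bench mat lying fixed on the counter, 150 x 210 mm (x by y), 4 mm thick. Origin: centre of its underside, z up. The cylinder and the rod lie in its +y half; its -y half is free.
- cylinder: Brass lock cylinder standing on the mat, 35 mm across its flange and 32 mm high; leave it. Origin: centre of its underside.
- follower: Aluminium rod lying on the mat, 13 mm thick, 110 mm long along its x; leave it. Origin: middle of its length, underside.
- padlock: Loose laminated steel padlock standing on the counter behind, 50 mm wide, 26 mm deep, 86 mm high with its shackle; leave it. Origin: centre of its underside.
- graphite: Small grey bottle standing on the counter behind, 36 mm across, 85 mm high; leave it. Origin: centre of its underside.
- screwdriver: Screwdriver lying on the counter at the left, 180 mm long along its x; leave it. Origin: on the counter under it.
- carton: Cardboard carton of key blanks at the back, 70 x 110 mm, 55 mm high; leave it. Origin: centre of its underside.
- tagged_key: Brass key with a white tag lying flat at the right, about 105 mm long, 4 mm thick; leave it. Origin: under the key's round bow.
Mind the look-alikes: they are no part of the job. What is shaped like the loupe but blue, green or turquoise is not meant.

How it is judged:
By the outcome, as a careful person would: the job done as asked, in the order asked, and still so for the second after the job is handed in, while the arm keeps its last pose, push and grip.
It also fails if it takes over 61 s, if anything falls off the work surface, if the arm or the gripper's body presses on something with over 40 N, if the wrist force passes 120 N, or if a joint passes its speed limit or range.

## Robot

A 6-joint arm with a two-finger parallel gripper is mounted at the origin on the work surface. World frame = base frame: x ahead of the robot, y to its left, z up, the work surface at z = 0. Lengths are in mm, angles in rad, forces in N, time in s.
With the tool pointing down it reaches from about 300 to 775 mm from the base axis. Payload 14.6 kg.
Tool frame: the origin (TCP) lies between the finger pads; the fingertips stand 22 mm ahead of it and the grasp point (between the pads) lies 3 mm ahead of it (manip.tcp_to_tips is the distance from the TCP to the fingertips, in mm); y points along the fingers, z is the direction in which the jaws open and shut, and the axes are right-handed (so a half turn about y gives the same grasp; the last joint's range is limited). The gripper opens to 94 mm and grips with 3 to 60 N. Pads are 16 mm wide; open, the fingers measure 119 mm over their backs; the gripper's body (75 mm by 177 mm) begins 78 mm behind the grasp point.
Start: joints at [-1.365, 0.3, 1.521, -0, 1.321, -0.067], TCP at [148.179, -529.653, 227.446] pointing down, gripper open.
Joint ranges: [-3.03, 3.03], [-0.79, 2.21], [0.23, 2.52], [-1.04, 4.18], [0, 3.07], [-2.55, 2.55]. Speed limits (rad/s): [2.22, 2.22, 2.57, 3.14, 3.14, 3.14].

## Interface

Orientations are given as [roll, pitch, yaw] about the fixed x, y, z axes, in that order (R = Rz(yaw) Ry(pitch) Rx(roll)).
In Python, from cell import manip gives the robot as it stands.
- The arm moves only by the shell command python3 -m jog 'ROWS' [OPENING] [FORCE]. ROWS is JSON, one flat list of numbers, 6 for each row, row after row: the shift along the tool's x, y, z in mm, then the turn, a rotation vector about the tool's x, y, z in degrees. A call has 1 to 10 rows; each row is the pose to reach, as a shift and turn from the pose commanded when the call began, along the tool's axes at that moment; what a row does not reach only later rows make up. A row lasts 1/12 s, in which the tool goes at most 41.7 mm and 7.16 degrees, less where a joint would pass 70% of its speed; a pose out of reach is approached as far as the arm can. A call with a gripper value outside its range is refused whole. OPENING is the finger opening in mm, from 0 to 94, set as the call begins (- or left out, the last holds). The fingers move at their own pace and stop on an object; FORCE is the grip in N (left out, the last holds). Time passes only in rows, so rows that repeat a pose let the fingers close. It gives the time, the measured TCP pose, the force and the opening at its end, in the units of the state.
- manip.read_state(): the state, without advancing time (a new reading comes with each control period).
- manip.camera(name): name is "side" or "top" or "wrist"; returns a dict with "img" (384x512x3 uint8, red, green, blue), "intrinsics" (3x3 intrinsics, pixels), "origin" and "orientation" of the camera in the world. Camera axes: x right, y down, z forward; pixel columns grow to the right and rows downward; lengths in mm; the calibration is good to about 2 mm. A picture is of the moment at which its call begins. There is no depth.
- manip.sign_off(): hands the job in, once; it reports no verdict.
Trained networks look in a picture, given as the dict that the camera call returned (one of the last four; its "shot" number tells which), for a name from the list of things; names that differ only in an ending like _2 or _b are one class to them, and where a whole thing is asked for, a point or a joint stands for the part that bears it (a point fixed in the world has none). Each returns a list of dicts, best first, with "score" (0 to 1); they miss things now and then, are a little off and sometimes report something else, mostly with a low value. They report only what shows in the picture. A call takes as long as a camera call. They do not tell look-alikes from the thing itself.
- manip.masks_of(thing, picture): "pixels" (384x512 bool, what is visible of it) and "xy" ([column, row] in pixels, amid what is visible of it).
- manip.tip_of(thing, picture): "xy" ([column, row] in pixels: a listed point, or the origin of a listed thing).
The state is a dict: "clock": time; "joints": joint angles; "qd": joint speeds; "effort": joint torques, N m; "eef_pos": TCP position; "eef_rot": TCP orientation; "wrist_force": force on the tool from outside, world axes, zero at the start; "moment": the same for the moment, N m; "finger_gap": finger opening in mm.
Only numpy, scipy, OpenCV 4.12 (cv2) and the standard library are available. Lean on these libraries where they do the work, as an engineer would, in place of code of your own. Each camera call takes 0.05 s, during which the arm holds its last target.

## Working session

There is one attempt and no reset: what is moved stays moved. The work goes in short steps, Python scripts to look and compute and a shell command to move; the robot and the scene stay as the last step left them, time stands still between calls to the robot, and variables do not carry over. Pictures are saved under pics/ and viewed, and the job is handed in when it is done.

```bash
ls; mkdir -p pics
python3 - <<'E'
from cell import manip
import cv2
print(manip.read_state())
for n in ["top","side","wrist"]:
    c=manip.camera(n); print(n,c["intrinsics"],c["origin"],c["orientation"],c["shot"])
    cv2.imwrite(f"pics/{n}0.png",cv2.resize(c["img"][:,:,::-1],(800,600),interpolation=cv2.INTER_CUBIC))
E
```

```text
pics
{'clock': 0.0, 'joints': array([-1.36460116e+00,  3.00448720e-01,  1.52157937e+00,  1.46662201e-05,
        1.32070316e+00, -6.66170926e-02]), 'qd': array([-0.00296442,  0.00032789,  0.00034153,  0.00111784,  0.00015863,
        0.00109996]), 'effort': array([-6.99309003e-04, -5.31808627e+01, -3.52737665e+01,  7.08849868e-02,
        2.43802113e-02, -4.85009537e-05]), 'eef_pos': array([ 148.13516856, -529.42850691,  226.89931852]), 'eef_rot': array([-1.57193145e+00,  8.99681857e-05, -2.86878408e+00]), 'wrist_force': array([ 0.09246834, -0.30301703, -0.64815202]), 'moment': array([ 0.01126083, -0.00895054, -0.04485945]), 'finger_gap': 94.30577223260494}
top [[359.4922731    0.         256.26808738]
 [  0.         359.4922731  192.69501063]
 [  0.           0.           1.        ]] [377.34019399   5.62001158 998.33298138] [-2.93243139 -0.00321132 -1.49555256] 1
side [[360.6709482    0.         247.61982389]
 [  0.         360.6709482  190.57539319]
 [  0.           0.           1.        ]] [325.39716893 875.19106409 648.07897406] [-2.11983257e+00  1.86395700e-05 -2.84116116e+00] 2
wrist [[284.94417302   0.         255.87407532]
 [  0.         284.94417302 195.33928234]
 [  0.           0.           1.        ]] [ 223.57953917 -509.2694526   384.81679765] [ 2.86623737e+00  1.29595516e-04 -1.29806529e+00] 3
```

View pics/top0.png

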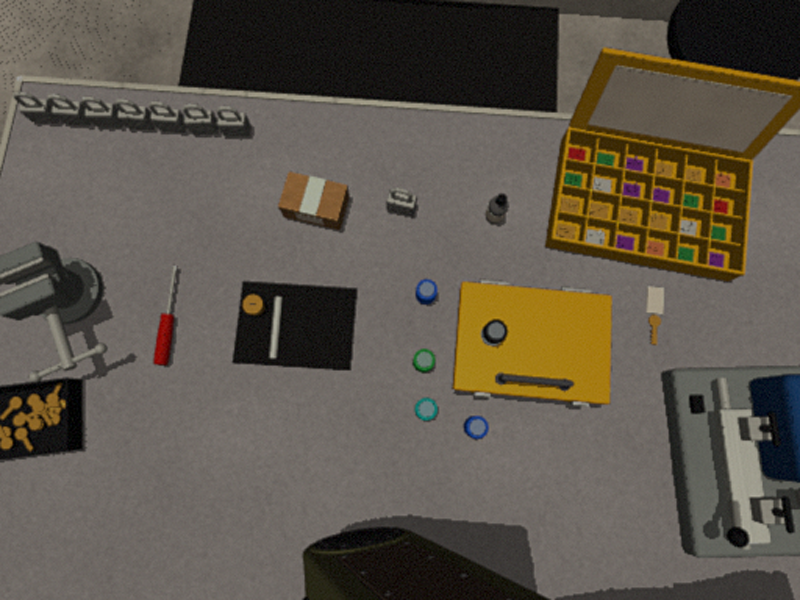

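View pics/side0.png

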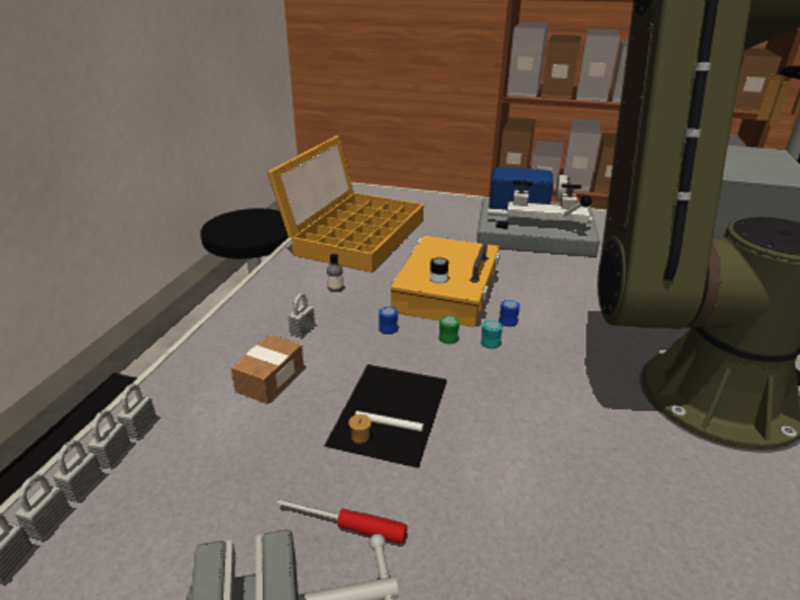

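View pics/wrist0.png

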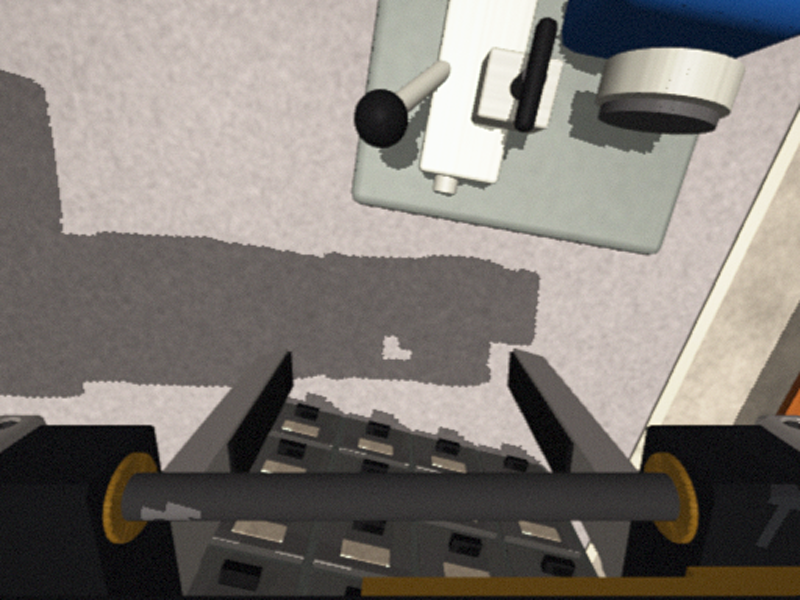

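The loupe candidates in the top view (800 px) are the black one on the lid at (495,330), blue at (427,290), green at (425,358), turquoise at (427,408) and blue at (477,427). By the description, the black eyepiece on the lid is the one meant. Next I'll measure it and check a close crop.

```bash
cat > h.py <<'E'
from cell import manip
import numpy as np, cv2
from scipy.spatial.transform import Rotation as Ro
from scipy.optimize import least_squares
def ray(c,xy):
    d=Ro.from_euler('xyz',c["orientation"]).as_matrix()@np.linalg.inv(c["intrinsics"])@np.array([xy[0],xy[1],1.])
    return np.array(c["origin"]),d/np.linalg.norm(d)
def onz(c,xy,z):
    o,d=ray(c,xy); return o+d*(z-o[2])/d[2]
def proj(c,p):
    q=Ro.from_euler('xyz',c["orientation"]).as_matrix().T@(np.array(p)-c["origin"]); u=c["intrinsics"]@q; return u[:2]/u[2]
def tri(rs):
    A=sum(np.eye(3)-np.outer(d,d) for o,d in rs); b=sum((np.eye(3)-np.outer(d,d))@o for o,d in rs)
    return np.linalg.solve(A,b)
E
python3 - <<'E'
from h import *
T=manip.camera("top");S=manip.camera("side")
Z={"loupe":68,"lid_grip":100,"lid_hinge":54,"lid_lip":54,"case":0,"mat":0,"cylinder":4,"follower":4,"padlock":0,"graphite":0,"carton":0,"screwdriver":0,"tagged_key":0}
for n,z in Z.items():
    for nm,c in (("top",T),("side",S)):
        for r in manip.tip_of(n,c)[:5]:
            if r["score"]>.2: print(n,nm,round(r["score"],2),np.round(r["xy"],1),np.round(onz(c,r["xy"],z),0))
im=T["img"][170:270,280:400,::-1]; cv2.imwrite("pics/crop1.png",cv2.resize(im,(720,600),interpolation=cv2.INTER_CUBIC))
# case quad via colour
for n in ("case","mat"):
    m=manip.masks_of(n,T)[0]; print(n,m["score"],cv2.minAreaRect(np.argwhere(m["pixels"])[:,::-1].astype(np.float32)))
    b=cv2.boxPoints(cv2.minAreaRect(np.argwhere(m["pixels"])[:,::-1].astype(np.float32)))
    print(np.round([onz(T,q,68 if n=="case" else 4) for q in b]))
E
```

```text
loupe top 0.69 [270.4 228.3] [483. -26.  68.]
loupe top 0.65 [274.  184.6] [600. -28.  68.]
loupe top 0.57 [313.3 212.2] [ 534. -135.   68.]
loupe top 0.57 [271.2 257.8] [408. -33.  68.]
loupe top 0.52 [300.5 272. ] [ 379. -109.   68.]
loupe side 0.75 [250.9 211.9] [563.  76.  68.]
loupe side 0.7 [313.3 220.7] [390.  66.  68.]
loupe side 0.68 [278.3 174.2] [ 539. -161.   68.]
loupe side 0.52 [285.  217.6] [466.  75.  68.]
loupe side 0.46 [326.1 208.3] [363.  -4.  68.]
lid_grip top 0.98 [342.8 243.7] [ 455. -207.  100.]
lid_grip side 0.97 [310.2 162. ] [ 445. -217.  100.]
lid_grip side 0.63 [252.8 262.4] [490. 305. 100.]
lid_hinge top 0.58 [346.1 186. ] [ 614. -223.   54.]
lid_hinge top 0.44 [332.5 220.5] [ 518. -189.   54.]
lid_hinge side 0.92 [262.6 169.9] [ 604. -200.   54.]
lid_lip top 0.97 [338.  252.5] [ 435. -206.   54.]
lid_lip top 0.59 [257.  134.6] [742.  28.  54.]
case top 0.59 [333.9 219.5] [ 529. -204.    0.]
case side 0.57 [286.4 189.3] [ 513. -185.    0.]
mat top 0.84 [187.4 208.3] [529. 208.   0.]
mat side 0.8 [251.5 262.7] [523. 203.   0.]
cylinder top 0.48 [165.8 195
[... 386 characters left out ...]
.9 138.7] [ 764. -144.    0.]
graphite top 0.65 [188.8 210.1] [525. 204.   0.]
graphite side 0.79 [211.6 187.2] [ 766. -121.    0.]
carton top 0.68 [199.3 129.3] [767. 200.   0.]
carton side 0.56 [174.2 244.4] [749. 196.   0.]
screwdriver top 0.73 [105.5 198.5] [540. 442.   0.]
screwdriver side 0.88 [217.9 332.8] [529. 427.   0.]
case 0.82 ((341.890625, 218.8514404296875), (102.82438659667969, 74.78973388671875), 5.273896217346191)
[[ 428.  -73.   68.]
 [ 625.  -80.   68.]
 [ 620. -353.   68.]
 [ 423. -334.   68.]]
mat 0.63 ((188.97567749023438, 207.95404052734375), (77.79915618896484, 53.7978515625), 3.066485643386841)
[[453. 306.   4.]
 [605. 319.   4.]
 [610.  97.   4.]
 [458.  91.   4.]]
```

View pics/crop1.png

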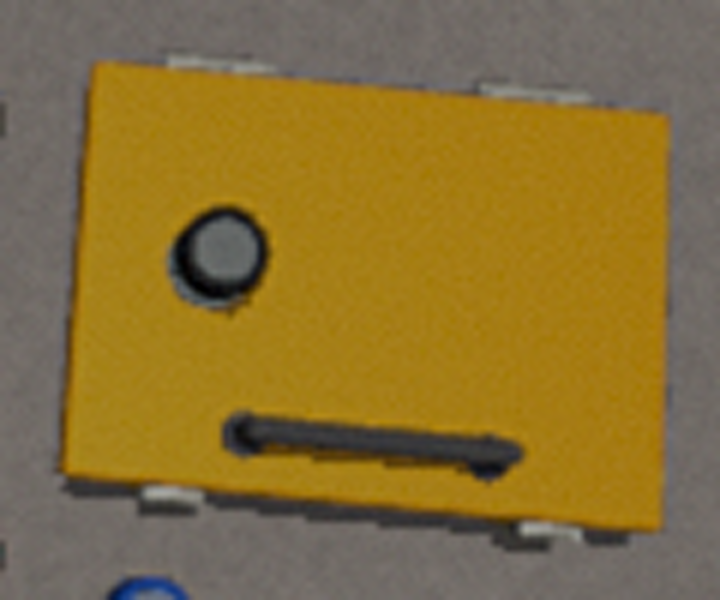

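The crop shows the black, clear-skirted loupe on the lid, with its eyepiece at about crop (222,252), full-resolution (317,212). The bar handle runs from crop (238,433) to (515,455). That confirms the choice. Now the positions and the yaw.

Run:
```python
from h import *
T=manip.camera("top");S=manip.camera("side")
f=lambda x,y:(280+(x+.5)/6-.5,170+(y+.5)/6-.5)
a=onz(T,f(238,433),100);b=onz(T,f(515,455),100)
print("bar",a,b,np.linalg.norm(a-b),(a+b)/2,"yaw",np.arctan2(-(a-b)[0],(a-b)[1]))
cs=[f(94,63),f(668,115),f(660,530),f(62,473)]
w=np.array([onz(T,q,68) for q in cs]);print(np.round(w,1),w.mean(0))
for i in range(4): print(np.linalg.norm(w[i]-w[(i+1)%4]))
print("yaws",[np.arctan2(-(p-q)[0],(p-q)[1]) for p,q in((w[0],w[1]),(w[3],w[2]))],[np.arctan2((p-q)[1],(p-q)[0]) for p,q in((w[0],w[3]),(w[1],w[2]))])
print("loupe top",onz(T,f(222,252),110))
print("loupe tri",tri([ray(T,(313.3,212.2)),ray(S,(278.3,174.2))]))
for n in("lid_grip",):
    t=manip.tip_of(n,T)[0]["xy"];s=manip.tip_of(n,S)[0]["xy"];print(n,tri([ray(T,t),ray(S,s)]))
# side loupe mask
for c in(T,S):
  for m in manip.masks_of("loupe",c)[:6]: 
    ys,xs=np.nonzero(m["pixels"]); print(c["shot"],round(m["score"],2),m["xy"],xs.min(),xs.max(),ys.min(),ys.max(),c["img"][m["pixels"]].mean(0).round())
im=S["img"][140:215,240:340,::-1]; cv2.imwrite("pics/crop2.png",cv2.resize(im,(800,600),interpolation=cv2.INTER_CUBIC))
im=T["img"][170:250,140:240,::-1]; cv2.imwrite("pics/crop3.png",cv2.resize(im,(750,600),interpolation=cv2.INTER_CUBIC))
```

```text
bar [ 455.35302277 -148.2875609   100.        ] [ 454.95822212 -262.86394443  100.        ] 114.5770637107316 [ 455.15562245 -205.57575267  100.        ] yaw -0.0034457283061942305
[[ 616.6  -83.6   68. ]
 [ 612.3 -338.2   68. ]
 [ 430.7 -334.3   68. ]
 [ 435.5  -79.4   68. ]] [ 523.78166407 -208.88297298   68.        ]
254.64286782051906
181.61437285364138
254.93323673036238
181.20218238121637
yaws [np.float64(-0.017160044492646305), np.float64(-0.018782379810558934)] [np.float64(-0.022764056831776378), np.float64(-0.021154345423046606)]
loupe top [ 528.89137738 -137.01121795  110.        ]
loupe tri [ 532.40559609 -132.79235696   83.43187786]
lid_grip [ 452.74157594 -207.30833751   95.55818408]
6 0.63 [344.0, 218.9] 290 392 180 259 [158. 121.  23.]
6 0.58 [316.7, 212.2] 308 324 204 220 [67. 66. 58.]
6 0.55 [275.3, 184.3] 266 279 179 194 [ 56.  75. 112.]
6 0.52 [271.2, 230.2] 264 279 223 238 [ 66. 105.  73.]
6 0.48 [269.7, 256.4] 265 280 254 269 [ 67. 114. 110.]
7 0.75 [284.8, 211.1] 282 292 203 218 [48. 95. 56.]
7 0.69 [246.2, 205.1] 242 254 196 213 [ 44.  62. 111.]
7 0.64 [278.6, 171.6] 275 286 165 180 [81. 78. 71.]
7 0.63 [316.1, 215.9] 309 320 205 222 [ 47. 104.  99.]
7 0.52 [322.9, 198.4] 320 332 192 208 [ 43.  61. 111.]
```

View pics/crop2.png

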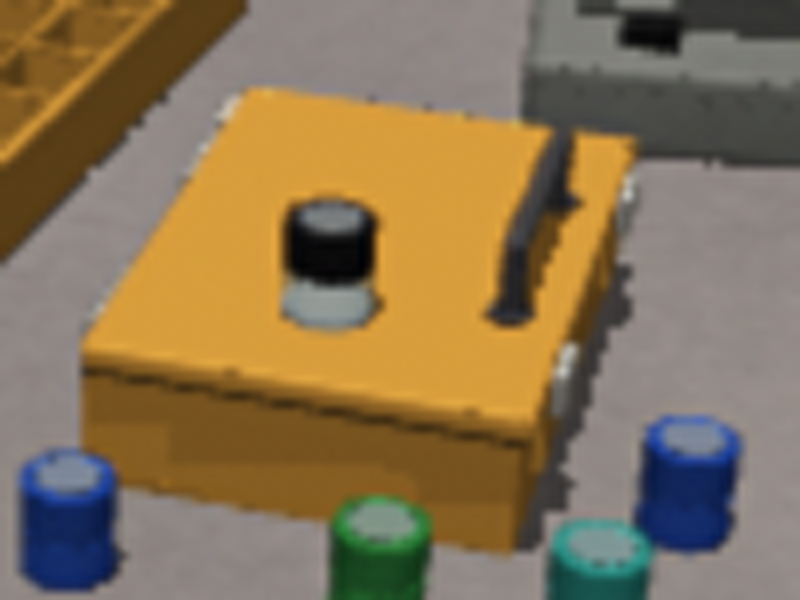

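View pics/crop3.png

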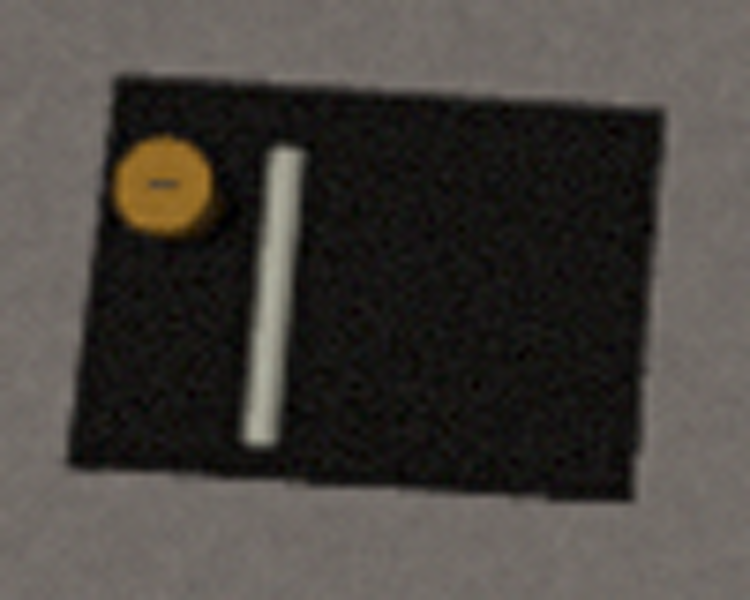

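Crop 2 shows the loupe on the lid at crop (330,262), with the bar to its right from (515,310) to (570,140). Crop 3 shows the mat's corners at (117,77), (663,110), (632,498) and (70,465). The cylinder and the rod are in its left half, and the right half is free.

Run:
```python
from h import *
T=manip.camera("top");S=manip.camera("side")
f=lambda x,y:(140+(x+.5)/7.5-.5,170+(y+.5)/7.5-.5)
w=np.array([onz(T,f(*q),4) for q in [(117,77),(663,110),(632,498),(70,465)]]);print(w.round(),w.mean(0))
print("rod",onz(T,f(287,150),17),onz(T,f(260,445),17),"cyl",onz(T,f(163,185),36))
g=lambda x,y:(240+(x+.5)/8-.5,140+(y+.5)/8-.5)
print("loupe tri",tri([ray(T,(316.6,211.6)),ray(S,g(330,217))]), "side", onz(S,g(330,217),110), "mid bottom", onz(S,g(330,303),68))
print("bar side", onz(S,g(513,240),100),onz(S,g(565,133),100))
```

```text
[[604. 308.   4.]
 [606. 100.   4.]
 [460.  98.   4.]
 [456. 306.   4.]] [531.45168583 203.09510296   4.        ]
rod [577.57994001 237.30644076  17.        ] [467.54007277 233.86736191  17.        ] cyl [557.30387003 276.25214032  36.        ]
loupe tri [ 528.23656144 -137.15364767  109.76072621] side [ 527.47016494 -136.5977683   110.        ] mid bottom [ 526.51791237 -141.50690397   68.        ]
bar side [ 456.5099094  -157.73141519  100.        ] [ 451.6318773  -261.53502721  100.        ]
```

```bash
cat >> h.py <<'E'
def go(p,rot=(-np.pi/2,0,-np.pi/2-.02)):
    s=manip.read_state(); R=Ro.from_euler('xyz',s["eef_rot"]); Rt=rot if isinstance(rot,Ro) else Ro.from_euler('xyz',rot)
    print("pos",s["eef_pos"].round(1),"rot",s["eef_rot"].round(3),"gap",round(s["finger_gap"],1),"F",s["wrist_force"].round(1),"t",s["clock"])
    print("shift",R.inv().apply(np.array(p)-s["eef_pos"]).round(1),"turn",(R.inv()*Rt).as_rotvec(degrees=True).round(2))
E
python3 -c "
from h import *
go((528,-137,200))"
```

```text
pos [ 148.2 -529.7  227.5] rot [-1.571 -0.    -2.869] gap 94.2 F [-0.9  0.6 -0. ] t 2.05
shift [-471.6   27.5 -275.8] turn [  0.   -73.23   0.  ]
```

```bash
python3 -m jog '[-20,1,-12,0,-3,0, -50,3,-29,0,-7.5,0, -82,5,-48,0,-12.5,0, -115,7,-67,0,-17.5,0, -148,9,-87,0,-22.5,0, -181,11,-106,0,-27.5,0, -214,13,-125,0,-32.5,0, -247,15,-144,0,-37.5,0, -280,17,-164,0,-42.5,0, -310,18,-181,0,-47.5,0]' 94 20
python3 -c "
from h import *
go((528,-137,200))"
```

```text
clock: 2.88
eef_pos: [399.1, -269.9, 209.5]
eef_rot: [-1.571, 0.0, -2.035]
wrist_force: [0.0, 0.4, -0.1]
finger_gap: 93.8
pos [ 399.1 -269.9  209.5] rot [-1.571  0.    -2.035] gap 93.8 F [ 0.   0.4 -0.1] t 2.8833
shift [-176.6    9.5   55.8] turn [-1.000e-02 -2.546e+01 -0.000e+00]
```

```bash
python3 -m jog '[-28,2,9,0,-5,0, -58,4,18,0,-10,0, -88,6,28,0,-15,0, -118,8,37,0,-20,0, -146,9,46,0,-25,0, -166,9.5,52,0,-25.3,0, -176,9.5,56,0,-25.3,0, -176,9.5,56,0,-25.3,0]' 66 20
python3 -c "
from h import *
go((528,-137,96))
W=manip.camera('wrist'); cv2.imwrite('pics/w1.png',W['img'][:,:,::-1])
print(proj(W,(528,-137,110)),proj(W,(528,-137,68)),proj(W,(455.5,-206,100)))
for n in ('loupe','lid_grip'): print(n,[(round(r['score'],2),np.round(r['xy'])) for r in manip.tip_of(n,W)[:3]])
"
```

```text
clock: 3.55
eef_pos: [528.3, -139.0, 199.7]
eef_rot: [-1.571, 0.0, -1.597]
wrist_force: [0.2, 0.7, 1.1]
finger_gap: 66.0
pos [ 528.3 -139.   199.7] rot [-1.571  0.    -1.597] gap 66.0 F [0.2 0.7 1.1] t 3.55
shift [ -2.  103.7  -0.3] turn [ 0.01 -0.36 -0.01]
[256.3729992  201.67533496] [256.32822574 189.94036887] [186.39169635 265.84287763]
loupe [(0.97, array([138., 169.])), (0.89, array([258., 190.])), (0.66, array([212.,  86.]))]
lid_grip [(0.73, array([186., 270.]))]
```

View pics/w1.png

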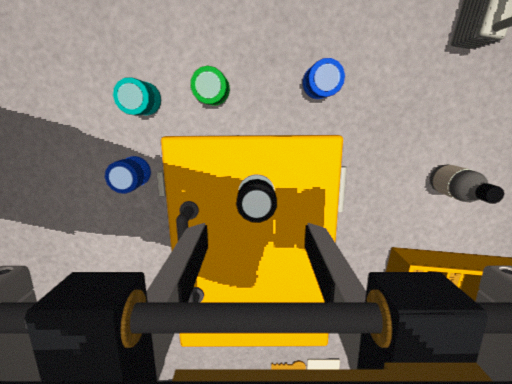

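The wrist view shows the eyepiece at (257,201), against a prediction of (256,202), centred between the fingers. The bar's post at (188,210) is clear of the left finger. Descending.

```bash
python3 -m jog '[-1,12,0,0,0,0, -2,32,0,0,0,0, -2,52,0,0,0,0, -2,70,0,0,0,0, -2,85,0,0,0,0, -2,95,0,0,0,0, -2,101,0,0,0,0, -2,103.5,0,0,0,0, -2,103.5,0,0,0,0]' 66 20
python3 -m jog '[0,0,0,0,0,0, 0,0,0,0,0,0, 0,0,0,0,0,0, 0,0,0,0,0,0, 0,0,0,0,0,0, 0,0,0,0,0,0, 0,0,0,0,0,0, 0,0,0,0,0,0, 0,0,0,0,0,0]' 34 22
```

```text
clock: 4.45
eef_pos: [527.4, -138.5, 96.6]
eef_rot: [-1.571, -0.0, -1.599]
wrist_force: [0.9, 0.2, 0.2]
finger_gap: 66.0
clock: 5.2
eef_pos: [527.7, -138.1, 96.7]
eef_rot: [-1.57, -0.0, -1.598]
wrist_force: [-1.2, 1.1, 5.4]
finger_gap: 37.7
```

```bash
python3 -m jog '[0,-3,0,0,0,0, 0,-10,0,0,0,0, 0,-20,0,0,0,0, 0,-34,0,0,0,0, 0,-50,0,0,0,0, 0,-66,0,0,0,0, 0,-80,0,0,0,0, 0,-90,0,0,0,0, 0,-95,0,0,0,0, 0,-95,0,0,0,0]'
python3 -c "
from h import *
go((531,150,191))
W=manip.camera('side'); cv2.imwrite('pics/s2.png',W['img'][:,:,::-1])
"
```

```text
clock: 6.03
eef_pos: [527.8, -138.3, 192.6]
eef_rot: [-1.569, -0.001, -1.598]
wrist_force: [0.4, -0.0, -0.9]
finger_gap: 37.7
pos [ 527.8 -138.3  192.6] rot [-1.569e+00 -1.000e-03 -1.598e+00] gap 37.7 F [ 0.4 -0.  -0.9] t 6.0333
shift [-288.2    1.5   -4.7] turn [-0.09 -0.42  0.03]
```

View pics/s2.png

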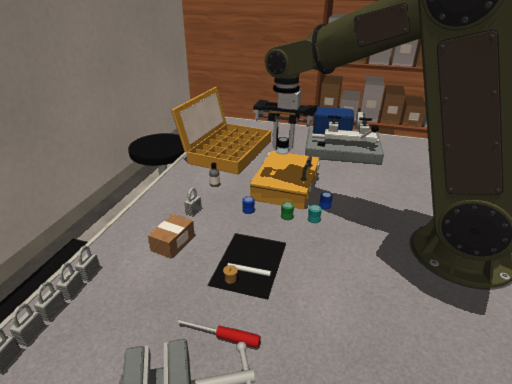

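The side view shows the loupe lifted between the fingers at (283,148). Carrying it to the free half of the mat.

```bash
python3 -m jog '[-6,0,0,0,0,0, -20,0,0,0,0,0, -40,0,0,0,0,0, -64,0,-1,0,0,0, -90,0,-1,0,0,0, -116,0,-2,0,0,0, -142,0,-2,0,0,0, -168,0,-3,0,0,0, -194,0,-3,0,0,0, -218,0,-4,0,0,0]'
python3 -m jog '[-22,0,-1,0,0,0, -42,0,-1,0,0,0, -56,0,-1,0,0,0, -66,0,-1,0,0,0, -70,0,-1,0,0,0, -70,0,-1,0,0,0, -70,0,-1,0,0,0]'
python3 -c "
from h import *
go((531,150,35))
W=manip.camera('top'); cv2.imwrite('pics/t3.png',W['img'][:,:,::-1])
W=manip.camera('side'); cv2.imwrite('pics/s3.png',W['img'][:,:,::-1])
"
```

```text
clock: 6.92
eef_pos: [528.8, 82.4, 190.8]
eef_rot: [-1.572, 0.0, -1.598]
wrist_force: [1.0, -0.4, -0.8]
finger_gap: 37.4
clock: 7.5
eef_pos: [530.2, 149.7, 191.2]
eef_rot: [-1.571, -0.0, -1.598]
wrist_force: [0.6, 0.5, -0.9]
finger_gap: 37.6
pos [530.2 149.7 191.2] rot [-1.571 -0.    -1.598] gap 37.6 F [ 0.6  0.5 -0.9] t 7.5
shift [ -0.4 156.2   0.8] turn [ 0.02 -0.42  0.01]
```

View pics/s3.png

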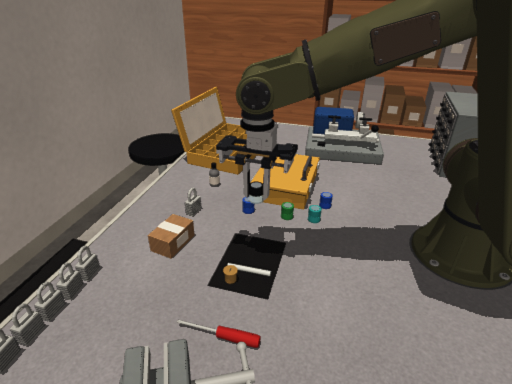

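```bash
python3 -m jog '[0,8,0,0,0,0, 0,28,0,0,0,0, 0,54,0,0,0,0, 0,80,0,0,0,0, 0,104,0,0,0,0, 0,124,0,0,0,0, 0,138,0,0,0,0, 0,148,0,0,0,0, 0,153,0,0,0,0, 0,155,0,0,0,0]'
python3 -m jog '[0,0.5,0,0,0,0, 0,1,0,0,0,0, 0,1.5,0,0,0,0, 0,2,0,0,0,0, 0,2.5,0,0,0,0, 0,2.5,0,0,0,0]'
```

```text
clock: 8.43
eef_pos: [530.2, 149.6, 35.8]
eef_rot: [-1.572, -0.0, -1.599]
wrist_force: [-0.5, 0.8, -0.6]
finger_gap: 37.5
clock: 8.93
eef_pos: [530.4, 149.9, 34.1]
eef_rot: [-1.571, 0.0, -1.598]
wrist_force: [-1.3, 0.2, -1.0]
finger_gap: 37.6
```

```bash
python3 -m jog '[0,0.3,0,0,0,0, 0,0.7,0,0,0,0, 0,1,0,0,0,0, 0,1,0,0,0,0]'
python3 -m jog '[0,0.3,0,0,0,0, 0,0.6,0,0,0,0, 0,0.6,0,0,0,0]'
```

```text
clock: 9.27
eef_pos: [530.4, 149.9, 32.9]
eef_rot: [-1.571, -0.0, -1.598]
wrist_force: [0.7, -0.3, -0.9]
finger_gap: 37.4
clock: 9.52
eef_pos: [530.4, 149.9, 32.8]
eef_rot: [-1.571, -0.0, -1.598]
wrist_force: [-4.2, -1.0, 5.5]
finger_gap: 37.6
```

Contact: +5 N upward, at the expected height. Releasing.

```bash
python3 -m jog '[0,0,0,0,0,0, 0,0,0,0,0,0, 0,0,0,0,0,0, 0,0,0,0,0,0, 0,0,0,0,0,0, 0,0,0,0,0,0]' 60 20
python3 -m jog '[0,-6,0,0,0,0, 0,-20,0,0,0,0, 0,-40,0,0,0,0, 0,-66,0,0,0,0, 0,-92,0,0,0,0, 0,-116,0,0,0,0, 0,-136,0,0,0,0, 0,-150,0,0,0,0, 0,-156,0,0,0,0, 0,-156,0,0,0,0]' 60 20
python3 -c "
from h import *
go((455.5,-206,180))
W=manip.camera('wrist'); cv2.imwrite('pics/w4.png',W['img'][:,:,::-1])
W=manip.camera('side'); cv2.imwrite('pics/s4.png',cv2.resize(W['img'][200:320,180:340,::-1],(800,600)))
"
```

```text
clock: 10.02
eef_pos: [530.4, 149.9, 32.3]
eef_rot: [-1.571, 0.0, -1.598]
wrist_force: [0.7, 0.4, 0.1]
finger_gap: 59.9
clock: 10.85
eef_pos: [530.8, 150.0, 189.8]
eef_rot: [-1.568, 0.001, -1.598]
wrist_force: [-0.1, 0.1, -0.1]
finger_gap: 60.0
pos [530.8 150.  189.8] rot [-1.568e+00  1.000e-03 -1.598e+00] gap 60.0 F [-0.1  0.1 -0.1] t 10.85
shift [357.9   9.5 -65.6] turn [-0.14 -0.42 -0.03]
```

View pics/s4.png

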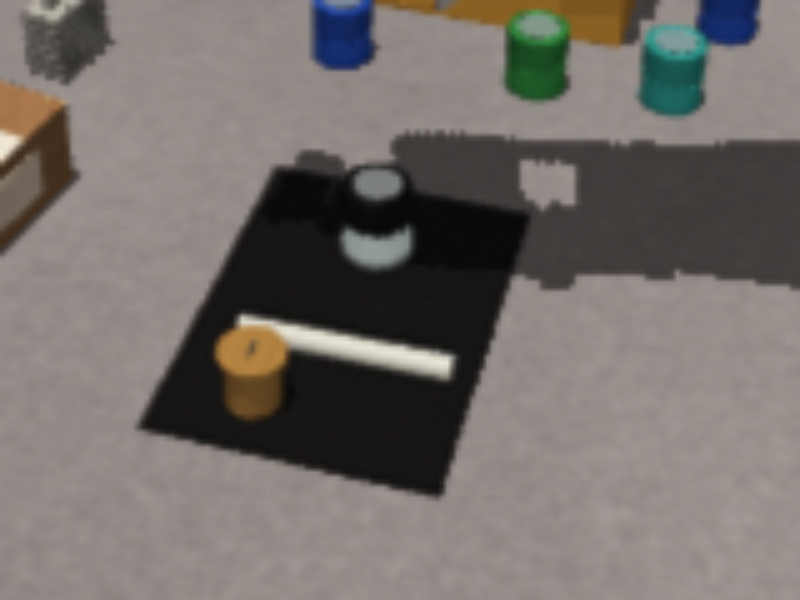

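View pics/w4.png

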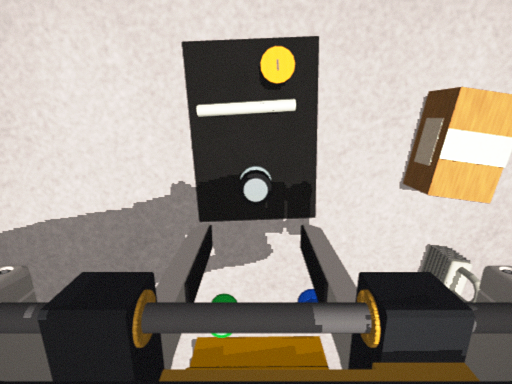

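The loupe stands upright on the mat's free half, at (255,187) in the wrist view and (377,215) in the side crop. The rod and the cylinder are untouched. Now to a point above the bar.

```bash
python3 -m jog '[10,0,-2,0,0,0, 32,0,-6,0,0,0, 60,0,-11,0,0,0, 92,0,-17,0,0,0, 124,0,-23,0,0,0, 156,0,-29,0,0,0, 188,0,-35,0,0,0, 220,0,-40,0,0,0, 252,0,-46,0,0,0, 284,0,-52,0,0,0]' 44 20
python3 -m jog '[28,3,-5,0,0,0, 50,6,-9,0,0,0, 64,8,-12,0,0,0, 72,9,-13,0,0,0, 74,9.5,-13.6,0,0,0, 74,9.5,-13.6,0,0,0, 74,9.5,-13.6,0,0,0]' 44 20
python3 -c "
from h import *
go((455.5,-206,103))
W=manip.camera('wrist'); cv2.imwrite('pics/w5.png',W['img'][:,:,::-1])
print(proj(W,(455.5,-206,100)),proj(W,(455.5,-154,100)),proj(W,(455.5,-258,100)))
print([(round(r['score'],2),np.round(r['xy'],1),onz(W,r['xy'],100)) for r in manip.tip_of('lid_grip',W)[:3]])
T=manip.camera('top'); cv2.imwrite('pics/t5.png',T['img'][:,:,::-1])
"
```

```text
clock: 11.78
eef_pos: [469.3, -134.4, 187.5]
eef_rot: [-1.572, 0.0, -1.598]
wrist_force: [1.0, -0.2, 0.6]
finger_gap: 43.8
clock: 12.37
eef_pos: [455.0, -205.6, 178.7]
eef_rot: [-1.571, 0.0, -1.598]
wrist_force: [0.5, 0.4, 0.2]
finger_gap: 43.8
pos [ 455.  -205.6  178.7] rot [-1.571  0.    -1.598] gap 43.8 F [0.5 0.4 0.2] t 12.3667
shift [ 0.4 75.7  0.5] turn [ 0.02 -0.4  -0.02]
[257.34505157 208.07255555] [255.73032395 148.14585238] [258.78624012 261.55877655]
[(0.78, array([255.8, 212.8]), array([ 454.03220758, -210.33059326,  100.        ])), (0.17, array([234., 197.]), array([ 435.58973712, -195.39211461,  100.        ]))]
```

View pics/w5.png

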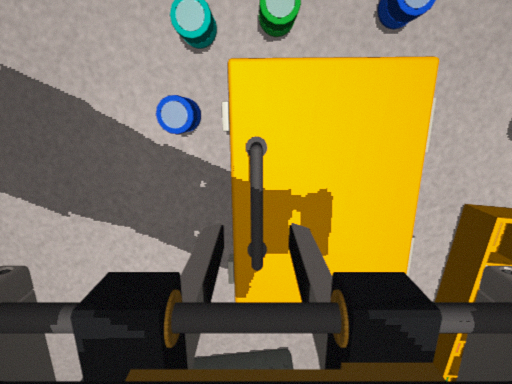

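The bar runs from (257,148) to (258,262), as predicted, between the fingers. Descending and gripping at 35 N.

```bash
python3 -m jog '[0,8,0,0,0,0, 0,24,0,0,0,0, 0,42,0,0,0,0, 0,56,0,0,0,0, 0,67,0,0,0,0, 0,73,0,0,0,0, 0,76,0,0,0,0, 0,76,0,0,0,0]' 44 20
python3 -m jog '[0,0,0,0,0,0, 0,0,0,0,0,0, 0,0,0,0,0,0, 0,0,0,0,0,0, 0,0,0,0,0,0, 0,0,0,0,0,0, 0,0,0,0,0,0, 0,0,0,0,0,0]' 5 35
python3 -c "
from h import *
go((455.5,-206,103))"
```

```text
clock: 13.18
eef_pos: [455.0, -206.1, 102.5]
eef_rot: [-1.571, 0.0, -1.598]
wrist_force: [-0.3, -1.1, 0.3]
finger_gap: 44.0
clock: 13.85
eef_pos: [455.5, -206.2, 103.1]
eef_rot: [-1.57, -0.0, -1.598]
wrist_force: [4.5, 0.0, -0.2]
finger_gap: 10.1
pos [ 455.5 -206.2  103.1] rot [-1.57  -0.    -1.598] gap 10.1 F [ 4.5  0.  -0.2] t 13.85
shift [-0.2  0.1  0. ] turn [-0.07 -0.42  0.02]
```

Gap is 10 mm on the 11 mm bar, so the grip is good. In the lid frame each step of dθ is y = -160 dθ, z = +49 dθ and turn x = -dθ. Easing it up slowly.

```bash
python3 -m jog '[0,-0.2,0.06,-0.07,0,0, 0,-0.4,0.12,-0.14,0,0, 0,-0.6,0.18,-0.21,0,0, 0,-0.8,0.25,-0.29,0,0, 0,-1.0,0.31,-0.36,0,0, 0,-1.2,0.37,-0.43,0,0, 0,-1.4,0.43,-0.5,0,0, 0,-1.6,0.5,-0.57,0,0, 0,-1.8,0.56,-0.64,0,0, 0,-2,0.62,-0.72,0,0]' 5 35
python3 -c "
from h import *
s=manip.read_state();print(s['wrist_force'],s['moment'])"
```

```text
clock: 14.68
eef_pos: [455.6, -206.2, 103.8]
eef_rot: [-1.584, 0.0, -1.598]
wrist_force: [9.8, -2.4, -16.2]
finger_gap: 10.2
[  9.78940551  -2.37990192 -16.20894319] [-0.60197378 -1.88757569 -0.00617072]
```

```bash
python3 -m jog '[0,-0.2,0.06,-0.07,0,0, 0,-0.4,0.12,-0.14,0,0, 0,-0.6,0.18,-0.21,0,0, 0,-0.8,0.25,-0.29,0,0, 0,-1.0,0.31,-0.36,0,0, 0,-1.2,0.37,-0.43,0,0, 0,-1.4,0.43,-0.5,0,0, 0,-1.6,0.5,-0.57,0,0, 0,-1.8,0.56,-0.64,0,0, 0,-2,0.62,-0.72,0,0]' 5 35
python3 -m jog '[0,-0.2,0.06,-0.07,0,0, 0,-0.4,0.12,-0.14,0,0, 0,-0.6,0.18,-0.21,0,0, 0,-0.8,0.25,-0.29,0,0, 0,-1.0,0.31,-0.36,0,0, 0,-1.2,0.37,-0.43,0,0, 0,-1.4,0.43,-0.5,0,0, 0,-1.6,0.5,-0.57,0,0, 0,-1.8,0.56,-0.64,0,0, 0,-2,0.62,-0.72,0,0]' 5 35
```

```text
clock: 15.52
eef_pos: [456.6, -206.2, 106.6]
eef_rot: [-1.595, -0.0, -1.598]
wrist_force: [6.9, -1.5, -5.9]
finger_gap: 10.0
clock: 16.35
eef_pos: [457.2, -206.3, 108.6]
eef_rot: [-1.608, -0.0, -1.598]
wrist_force: [5.8, -1.3, -6.1]
finger_gap: 9.7
```

```bash
python3 -m jog '[0,-0.15,0.05,-0.05,0,0, 0,-0.3,0.09,-0.11,0,0, 0,-0.45,0.14,-0.16,0,0, 0,-0.6,0.18,-0.21,0,0, 0,-0.75,0.23,-0.27,0,0, 0,-0.9,0.28,-0.32,0,0, 0,-1.05,0.32,-0.38,0,0, 0,-1.2,0.37,-0.43,0,0, 0,-1.35,0.41,-0.48,0,0, 0,-1.5,0.46,-0.54,0,0]' 5 35
python3 -m jog '[0,-0.15,0.05,-0.05,0,0, 0,-0.3,0.09,-0.11,0,0, 0,-0.45,0.14,-0.16,0,0, 0,-0.6,0.18,-0.21,0,0, 0,-0.75,0.23,-0.27,0,0, 0,-0.9,0.28,-0.32,0,0, 0,-1.05,0.32,-0.38,0,0, 0,-1.2,0.37,-0.43,0,0, 0,-1.35,0.41,-0.48,0,0, 0,-1.5,0.46,-0.54,0,0]' 5 35
python3 -m jog '[0,-0.15,0.05,-0.05,0,0, 0,-0.3,0.09,-0.11,0,0, 0,-0.45,0.14,-0.16,0,0, 0,-0.6,0.18,-0.21,0,0, 0,-0.75,0.23,-0.27,0,0, 0,-0.9,0.28,-0.32,0,0, 0,-1.05,0.32,-0.38,0,0, 0,-1.2,0.37,-0.43,0,0, 0,-1.35,0.41,-0.48,0,0, 0,-1.5,0.46,-0.54,0,0]' 5 35
```

```text
clock: 17.18
eef_pos: [457.9, -206.3, 110.5]
eef_rot: [-1.617, -0.0, -1.598]
wrist_force: [5.3, 1.4, 0.2]
finger_gap: 9.9
clock: 18.02
eef_pos: [458.4, -206.3, 111.8]
eef_rot: [-1.626, -0.0, -1.598]
wrist_force: [6.1, -0.3, -4.6]
finger_gap: 9.9
clock: 18.85
eef_pos: [458.9, -206.3, 113.1]
eef_rot: [-1.636, -0.0, -1.598]
wrist_force: [7.2, -1.1, -4.9]
finger_gap: 9.9
```

Seal released (force is down to about 4–5 N) at a controlled pace. On to 0.14 rad.

```bash
python3 -m jog '[0,-0.5,0.16,-0.18,0,0, 0,-1.1,0.34,-0.39,0,0, 0,-1.7,0.53,-0.6,0,0, 0,-2.3,0.72,-0.82,0,0, 0,-2.9,0.91,-1.03,0,0, 0,-3.5,1.1,-1.25,0,0, 0,-4.1,1.29,-1.47,0,0, 0,-4.7,1.5,-1.68,0,0, 0,-5.3,1.7,-1.9,0,0, 0,-5.9,1.9,-2.12,0,0]' 5 35
python3 -m jog '[0,-0.6,0.18,-0.21,0,0, 0,-1.2,0.37,-0.43,0,0, 0,-1.8,0.56,-0.64,0,0, 0,-2.4,0.75,-0.86,0,0, 0,-3.0,0.94,-1.07,0,0, 0,-3.6,1.13,-1.29,0,0, 0,-4.2,1.33,-1.5,0,0, 0,-4.8,1.52,-1.72,0,0, 0,-5.4,1.72,-1.94,0,0, 0,-5.9,1.9,-2.12,0,0]' 5 35
python3 -m jog '[0,0,0,0,0,0, 0,0,0,0,0,0, 0,0,0,0,0,0, 0,0,0,0,0,0]' 5 35
python3 -c "
from h import *
s=manip.read_state();p=s['eef_pos'];R=Ro.from_euler('xyz',s['eef_rot']).as_matrix()
g=p+3*R[:,1];print('grasp',g)
from scipy.optimize import brentq
print('theta',brentq(lambda t:160*np.sin(t)+46*np.cos(t)-(g[2]-54),0,.4),s['wrist_force'],s['eef_rot'])
for n in('side','top','wrist'):
    c=manip.camera(n); cv2.imwrite(f'pics/{n}9.png',c['img'][:,:,::-1])
"
```

```text
clock: 19.68
eef_pos: [461.1, -206.3, 118.8]
eef_rot: [-1.673, -0.0, -1.598]
wrist_force: [6.2, -1.4, -5.2]
finger_gap: 9.8
clock: 20.52
eef_pos: [463.6, -206.4, 124.4]
eef_rot: [-1.71, -0.0, -1.598]
wrist_force: [6.0, -1.7, -4.7]
finger_gap: 9.8
clock: 20.85
eef_pos: [463.6, -206.4, 124.4]
eef_rot: [-1.71, 0.0, -1.598]
wrist_force: [7.1, -0.4, -4.7]
finger_gap: 10.0
grasp [ 463.1471675  -206.38095677  121.41568952]
theta 0.13696851155420053 [ 7.12095305 -0.44175723 -4.6681251 ] [-1.71022654e+00  2.14687759e-05 -1.59807542e+00]
```

View pics/side9.png

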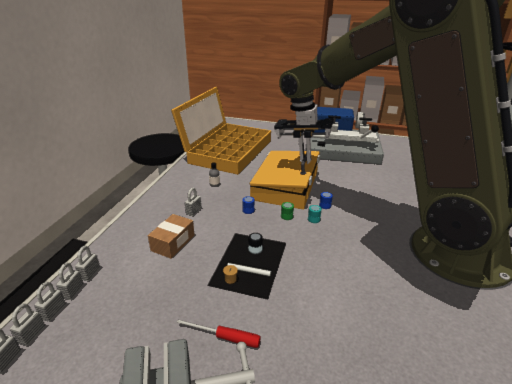

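View pics/wrist9.png

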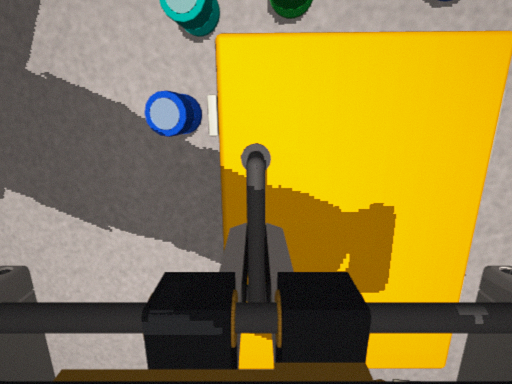

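View pics/top9.png

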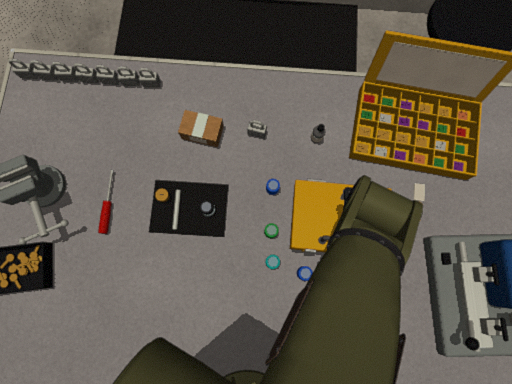

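The side view shows the lid ajar with a wedge gap at about (290,197), held by the gripper at (305,165). The loupe is upright at (255,243). In the wrist view the bar sits between the pads at (257,240). One crop to check the gap size before handing in.

```bash
python3 -c "
from h import *
S=manip.camera('side'); im=S['img'][145:215,240:340,::-1]; cv2.imwrite('pics/c10.png',cv2.resize(im,(800,560),interpolation=cv2.INTER_CUBIC))
t=-.02;ex=np.array([np.cos(t),np.sin(t),0]);ey=np.array([-np.sin(t),np.cos(t),0]);H=np.array([455.5,-206,54])+160*ex
for th in (0,.1,.137,.17):
  p=H-185*np.cos(th)*ex+129*ey+[0,0,185*np.sin(th)]; u=proj(S,p); print(th,p.round(),((u-[240,145])*8).round())
print(manip.read_state()['wrist_force'],manip.read_state()['eef_pos'])
"
```

```text
0 [433. -77.  54.] [525. 405.]
0.1 [434. -77.  72.] [526. 364.]
0.137 [435. -77.  79.] [526. 349.]
0.17 [436. -77.  85.] [525. 335.]
[ 5.60928881 -0.65586682 -5.29067366] [ 463.58382016 -206.39144492  124.38282029]
```

View pics/c10.png

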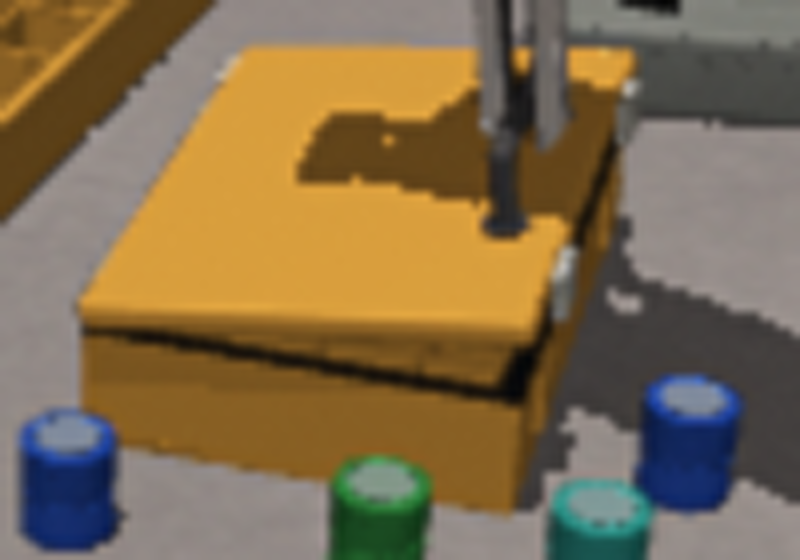

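The crop shows the lid's lower front corner at about (530,345), against a prediction of (526,349) for 0.137 rad. The case rim is at about (520,400). That is roughly 25 mm, held steady, so I'm handing it in.

```bash
python3 -c "
from h import *
print(manip.sign_off())"
```

```text
the job is handed in; nothing more can be done
None
```

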